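Move the dip basket to the roofed drying stand

TASK

Lift the steel basket, with the petri dish in it, off the two hooks of the open stand and hang it by its cross bar in the notches of the two hooks of the roofed stand, then let go. Carry it level and without setting it down on the way, so that the dish stays lying flat in it, and leave the other things on the bench as they are.

Things in the scene. Friction and masses are not known exactly. Their poses are not given: they have to be found in the camera images.
- basket: Open steel basket, 80 (x) x 144 (y) mm, sides 46 mm high, floor 3 mm thick, 0.28-0.56 kg. Legs at y = +-70 mm carry a round cross bar, 8 mm thick, along y, its centre 150 mm above the underside; a grey grip tab stands on its middle. Origin: centre of the underside, z up. It starts hanging level in the notches of the open stand, axes parallel to the stand's; half a turn makes no difference.
- basket_bar (a point): Middle of the cross bar (its centre line), 150 mm above the basket's underside; axes as the basket's. The hooks take the bare bar 20 to 64 mm from here, either side; the inner 20 mm are covered by a sleeve 16 mm thick.
- basket_tab (a point): Grip point in the flat tab, 45 mm above the bar's centre and 20 mm below the tab's top edge. The tab is 12 mm thick along the basket's y (grip it across this) and 40 mm wide along x. Axes as the basket's.
- dish: Closed petri dish, flat, 60 mm across, 14 mm high, 40 g, loose, lying flat on the basket floor up to 30 mm from its middle. Origin: centre of its underside; z up.
- open_stand: Open drain stand, fixed: tray 170 (x) x 180 (y) x 12 mm, two uprights at x = +67, y = +-50 mm, 251 mm high, a hook prong from each to -x; above only the wall shelf (z 0.51 m, from x 0.62 m). Origin: on the bench, plumb below the notches, midway between the prongs; x from prong tips to uprights (away from the robot, within 0.2 rad of its x), y from prong to prong, z up. The basket hangs here at the start.
- open_stand_seat (a point): Middle of the cross bar when hanging in the open stand's notches, 198 mm above the bench; axes as the stand's. Prongs: 8 mm round bars at y = +-50 mm, falling at about 50 degrees from the uprights (top 239 mm high) to a V notch at x = 0, then up to free tips at x = -20 mm, tops 213 mm high. Lift the bar over 20 mm to pass the tips.
- roofed_stand: Roofed drying stand, fixed, where the basket goes; as the open stand, but its uprights reach z = 400 mm and carry a flat roof, underside z = 400 mm, 190 mm wide (y), from x = -5 to +95 mm, above the notches. A gripper pointing straight down does not fit below it; one leaning back 25 to 40 degrees (fingers forward and down, body towards -x) does. Origin and axes as the open stand's.
- roofed_stand_seat (a point): Where the middle of the cross bar must lie, hanging in the roofed stand's notches: 198 mm above the bench; axes as the stand's. Prongs as on the open stand: 8 mm round, at y = +-50 mm, V notch at x = 0, free tips at x = -20 mm with tops 213 mm high, open to -x. The bar must come over the tips, more than 20 mm above this point, then down.
- wash_bottle: Bystander: white wash bottle with a bent red spout, 206 mm high, at the back between the stands. Origin: centre of the underside.
- sample_jar: Bystander: sample jar with a red screw lid, 41 mm across, 59 mm high, on the bench between the stands, nearer the robot. Origin: centre of the underside.
- white_jar: Bystander: white jar with a lid, 70 mm across, 119 mm high, at the right of the stands. Origin: centre of the underside.

How it is judged:
By the outcome, as a careful person would: the job done as asked, in the order asked, and still so for the second after the job is handed in, with the robot touching nothing.
It also fails if it takes over 54 s, if anything falls off the work surface, if the arm or the gripper's body presses on something with over 40 N, if the wrist force passes 120 N, or if a joint passes its speed limit or range.

ROBOT

A 7-joint arm with a two-finger parallel gripper is mounted at the origin on a cart in front of the work surface, level with it; the furniture and walls round the work are solid. World frame = base frame: x ahead of the robot, y to its left, z up, the work surface at z = 0. Lengths are in m, angles in rad, forces in N, time in s.
With the tool pointing down it reaches from about 0.425 to 0.875 m from the base axis. Payload 8.4 kg.
Tool frame: the origin (TCP) lies on the centre line of the jaws, within the pads' length; the fingertips stand 8 mm ahead of it and the grasp point (between the pads) lies 11 mm behind it; z points along the fingers, y is the direction in which the jaws open and shut (so a half turn about z gives the same grasp; the last joint's range is limited). The gripper opens to 85 mm and grips with 20 to 120 N. Pads are 22 mm wide; open, the fingers measure 114 mm over their backs; the gripper's body (76 mm by 85 mm) begins 54 mm behind the grasp point. The pads swing forward as they close: fully open they stand 13 mm farther back than shut.
Start: joints at [1.079, 0.333, 0.04, 1.465, -0.013, 1.343, -0.059], TCP at [0.249, -0.6, 0.239] pointing down, gripper open.
Joint ranges: [-2.58, 2.58], [-0.38, 2.09], [-1.3, 1.39], [0.25, 2.4], [-1.5, 4.64], [0.08, 2.09], [-2.65, 2.65]. Speed limits (rad/s): [2.22, 2.22, 2.79, 2.79, 3.14, 3.14, 3.14].

INTERFACE

Orientations are given as a unit quaternion [w, x, y, z].
In Python, from workcell import get_state, grab_frame, finish_job gives the robot as it stands.
- The arm moves only by the shell command python3 -m jog 'ROWS'. ROWS is JSON, a list of rows, each a list of 7 numbers: the turn, a rotation vector about the tool's x, y, z in degrees, then the shift along the tool's x, y, z in mm, then the opening, from 0 (shut) to 1 (fully open). A call has 1 to 12 rows; each row is the pose to reach, as a shift and turn from the pose commanded when the call began, along the tool's axes at that moment; what a row does not reach only later rows make up. A row lasts 1/12 s, in which the tool goes at most 41.7 mm and 7.16 degrees, less where a joint would pass 70% of its speed; a pose out of reach is approached as far as the arm can. A call with a gripper value outside its range is refused whole. The fingers move at their own pace and stop on an object; the grip force is fixed at half the most. Time passes only in rows, so rows that repeat a pose let the fingers close. It gives the time, the measured TCP pose, the force and the opening at its end, in the units of the state.
- get_state(): the state, without advancing time (a new reading comes with each control period).
- grab_frame(name): name is "side" or "top" or "wrist"; returns a dict with "img" (384x512x3 uint8, red, green, blue), "range_z" (384x512 float32, m along the optical axis (not along the pixel's ray), 0 where there is no reading), "intrinsics" (3x3 intrinsics, pixels), "cam_to_world" (4x4, takes a point from camera to world coordinates). Camera axes: x right, y up, looking along -z (the intrinsics and any distortion apply to the point x, -y, -z); pixel columns grow to the right and rows downward; lengths in m; the calibration is good to about 2 mm. A picture is of the moment at which its call begins.
- finish_job(): hands the job in, once; it reports no verdict.
The state is a dict: "clock": time; "joints": joint angles; "dq": joint speeds; "joint_efforts": joint torques, N m; "ee_pos": TCP position; "tcp_rot": TCP orientation; "wrist_force": force on the tool from outside, world axes, zero at the start; "moment": the same for the moment, N m; "finger_gap": finger opening in m.
Only numpy, scipy, OpenCV 4.12 (cv2) and the standard library are available. Lean on these libraries where they do the work, as an engineer would, in place of code of your own. Each camera call takes 0.05 s, during which the arm holds its last target.

## Working session

There is one attempt and no reset: what is moved stays moved. The work goes in short steps, Python scripts to look and compute and a shell command to move; the robot and the scene stay as the last step left them, time stands still between calls to the robot, and variables do not carry over. Pictures are saved under pics/ and viewed, and the job is handed in when it is done.

```bash
mkdir -p pics; ls; python3 - <<'E'
from workcell import get_state, grab_frame
import cv2,numpy as np
s=get_state(); print({k:np.round(v,3) for k,v in s.items()})
for n in ["side","top","wrist"]:
    f=grab_frame(n); cv2.imwrite(f"pics/{n}0.png",f["img"][:,:,::-1]); np.savez(f"{n}0.npz",**f)
    print(n,np.round(f["intrinsics"],1).tolist(),np.round(f["cam_to_world"],3).tolist())
E
```

```text
pics
{'clock': np.float64(0.0), 'joints': array([ 1.079,  0.334,  0.04 ,  1.466, -0.013,  1.343, -0.059]), 'dq': array([ 0.   ,  0.001, -0.002, -0.001,  0.001,  0.001, -0.002]), 'joint_efforts': array([ 2.0000e-03, -6.5855e+01,  1.3670e+00, -4.0556e+01,  1.7000e-02,
        1.3000e-02, -0.0000e+00]), 'ee_pos': array([ 0.249, -0.6  ,  0.238]), 'tcp_rot': array([-0.001,  0.981,  0.195, -0.   ]), 'wrist_force': array([ 0.51 , -0.183,  0.015]), 'moment': array([0.036, 0.001, 0.   ]), 'finger_gap': np.float64(0.085)}
side [[394.6, 0.0, 258.0], [0.0, 394.6, 200.7], [0.0, 0.0, 1.0]] [[-0.94, 0.092, -0.327, 0.247], [-0.339, -0.319, 0.885, 0.886], [-0.023, 0.943, 0.331, 0.53], [0.0, 0.0, 0.0, 1.0]]
top [[356.8, 0.0, 260.5], [0.0, 356.8, 196.2], [0.0, 0.0, 1.0]] [[-0.024, 0.989, -0.144, 0.444], [-0.997, -0.013, 0.079, -0.016], [0.076, 0.146, 0.986, 1.213], [0.0, 0.0, 0.0, 1.0]]
wrist [[281.0, 0.0, 255.4], [0.0, 281.0, 192.3], [0.0, 0.0, 1.0]] [[0.383, 0.879, 0.284, 0.321], [-0.924, 0.365, 0.117, -0.571], [-0.001, -0.307, 0.952, 0.373], [0.0, 0.0, 0.0, 1.0]]
```

View pics/side0.png

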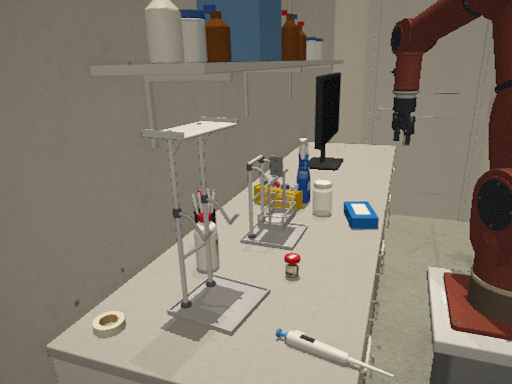

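View pics/top0.png

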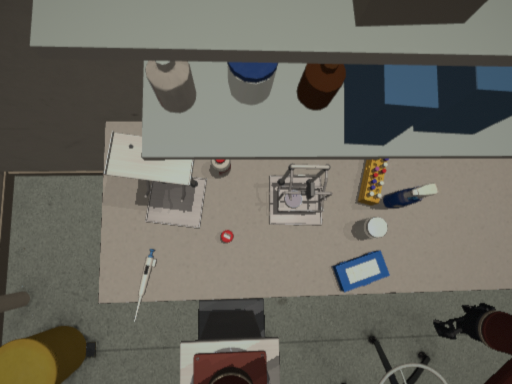

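View pics/wrist0.png

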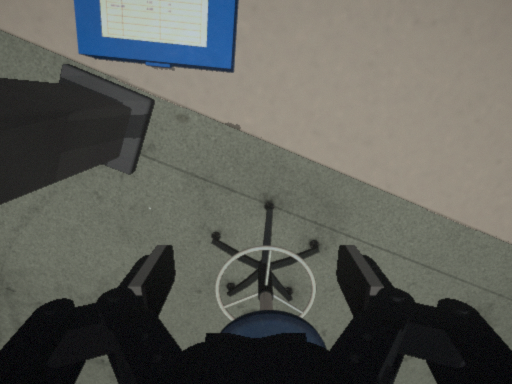

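Side view: the roofed stand is at (205,230), and the open stand with the basket is at (275,200). Top view: the roofed stand is at (170,185), the open stand at (297,195), the sample jar at (227,236) and the wash bottle at (221,163). Next I'll enlarge these areas.

```bash
cat > h.py <<'E'
import numpy as np,cv2
def load(n): return dict(np.load(n+".npz"))
def rays(f,u,v):
    K=f["intrinsics"];T=f["cam_to_world"]
    d=np.array([(u-K[0,2])/K[0,0],-(v-K[1,2])/K[1,1],-1.0])
    return T[:3,3],T[:3,:3]@d
def plane(f,u,v,z):
    o,d=rays(f,u,v); return o+d*(z-o[2])/d[2]
def cloud(f):
    K=f["intrinsics"];T=f["cam_to_world"];Z=f["range_z"]
    v,u=np.mgrid[0:Z.shape[0],0:Z.shape[1]]
    P=np.stack([(u-K[0,2])/K[0,0]*Z,-(v-K[1,2])/K[1,1]*Z,-Z],-1)@T[:3,:3].T+T[:3,3]
    P[Z==0]=np.nan; return P
def proj(f,p):
    K=f["intrinsics"];T=f["cam_to_world"]; c=T[:3,:3].T@(np.asarray(p)-T[:3,3])
    return np.array([K[0,2]+K[0,0]*c[0]/-c[2],K[1,2]-K[1,1]*c[1]/-c[2]])
def crop(f,x0,y0,x1,y1,s,name):
    cv2.imwrite(name,cv2.resize(f["img"][y0:y1,x0:x1,::-1],None,fx=s,fy=s,interpolation=cv2.INTER_CUBIC))
E
python3 - <<'E'
from h import *
t=load("top0");s=load("side0")
crop(t,95,120,345,290,3,"pics/topc.png")
crop(s,135,110,315,330,2.7,"pics/sidec.png")
P=cloud(t)
print("bench z", np.nanmedian(P[260:280,200:320,2]))
# tray-level mask
for n,(a,b) in dict(roofed=(100,215),open=(262,332)).items():
    m=np.zeros(P.shape[:2],bool); m[165:235,a:b]=True
    m&=(P[...,2]>0.008)&(P[...,2]<0.017)
    q=P[m]; print(n,len(q),q[:,:2].min(0),q[:,:2].max(0),np.median(q[:,2]))
E
```

```text
bench z -0.0005817037301762973
roofed 532 [0.49432067 0.04567585] [0.70061589 0.27232012] 0.009444877591380796
open 328 [ 0.52068659 -0.32180825] [ 0.68968466 -0.14100922] 0.010256957629282248
```

View pics/topc.png

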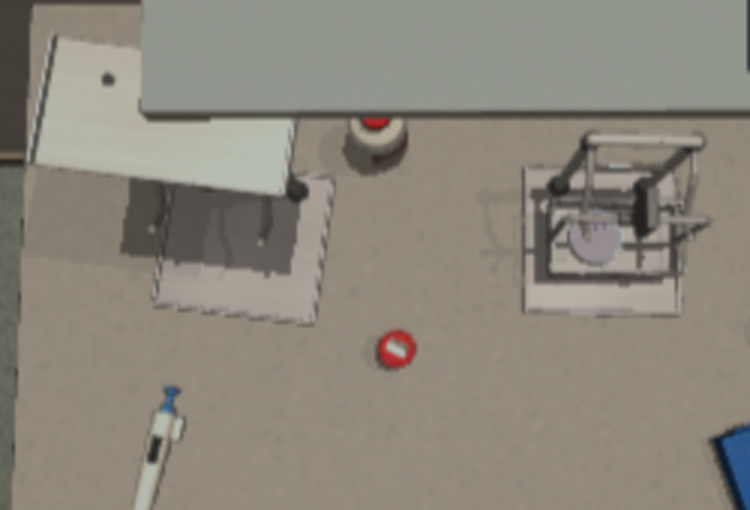

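View pics/sidec.png

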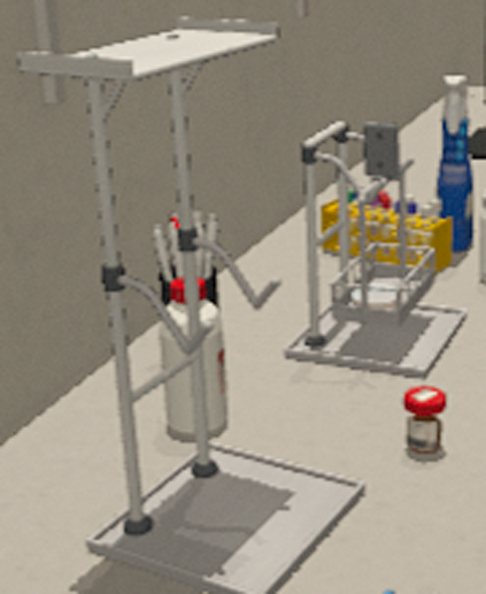

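Top crop: the roof's near edge runs from (30,163) to (285,193), the roofed tray's near edge from (155,305) to (313,323), and the tab is at (647,208). Side crop: the roofed stand's prong notches are at about (190,348) and (262,303). I'll estimate both stand frames from these pixels.

```bash
python3 - <<'E'
from h import *
t=load("top0");s=load("side0")
T=lambda x,y,z: plane(t,95+x/3,120+y/3,z)
S=lambda x,y:(135+x/2.7,110+y/2.7)
def tri(pt,ps):
    A=[];b=[]
    for f,(u,v) in ((t,pt),(s,ps)):
        o,d=rays(f,u,v);d=d/np.linalg.norm(d);M=np.eye(3)-np.outer(d,d);A.append(M);b.append(M@o)
    x=np.linalg.solve(sum(A),sum(b)); return x,[np.linalg.norm(A[i]@x-b[i]) for i in (0,1)]
print("roof near", T(30,163,.405),T(285,193,.405))
for c in [(155,305),(313,323),(333,180)]: print("rtray",T(*c,.012))
for c in [(525,313),(679,316),(525,167)]: print("otray",T(*c,.012))
print("rtray side corners",[plane(s,*S(*c),.012) for c in [(363,487),(270,592),(90,545),(225,452)]])
print("otray side corners",[plane(s,*S(*c),.012) for c in [(465,312),(425,371),(288,352)]])
# roofed uprights at height of clamp: tips from side via z=.209 (center of tip), notch z=.194
print("rnotch side z.19",plane(s,*S(190,346),.19),plane(s,*S(262,301),.19))
print("rupright base side",plane(s,*S(138,523),.015),plane(s,*S(205,468),.015))
print("oupright base side",plane(s,*S(316,341),.015))
print("tab", [T(*c,.263) for c in [(640,180),(655,180),(640,235),(655,235)]])
P=cloud(t); m=np.zeros(P.shape[:2],bool); m[165:215,290:335]=True
m&=(P[...,2]>.235)&(P[...,2]<.28); q=P[m]; print("tabpts",len(q),np.nanmean(q,0),np.ptp(q,axis=0))
print(np.round(q,3).tolist()[:60:3])
print("jar",T(397,349,.059), "bottle", T(376,122,.206))
P=cloud(t); m=np.zeros(P.shape[:2],bool); m[150:200,95:200]=True
m&=(P[...,2]>.39)&(P[...,2]<.43); q=P[m]; print("roofz",np.median(q[:,2])); 
for r in range(172,190,2):
  pass
E
```

```text
roof near [0.61573888 0.2681715  0.405     ] [0.59109145 0.07998358 0.405     ]
rtray [0.53925064 0.26698925 0.012     ]
rtray [0.51617749 0.09516301 0.012     ]
rtray [0.6772256  0.07291526 0.012     ]
otray [ 0.52282821 -0.1411857   0.012     ]
otray [ 0.51612004 -0.31724511  0.012     ]
otray [ 0.69043786 -0.14584434  0.012     ]
rtray side corners [array([0.51202866, 0.10534331, 0.012     ]), array([0.53361885, 0.26638334, 0.012     ]), array([0.69841396, 0.25659692, 0.012     ]), array([0.65592471, 0.08740776, 0.012     ])]
otray side corners [array([ 0.51615938, -0.30935379,  0.012     ]), array([ 0.5202943 , -0.13592822,  0.012     ]), array([ 0.68248627, -0.13728294,  0.012     ])]
rnotch side z.19 [0.60892469 0.22604603 0.19      ] [0.59191232 0.12683254 0.19      ]
rupright base side [0.67384957 0.22046343 0.015     ] [0.65888897 0.12368154 0.015     ]
oupright base side [ 0.66002283 -0.16881422  0.015     ]
tab [array([ 0.62586562, -0.22405048,  0.263     ]), array([ 0.62573879, -0.23797738,  0.263     ]), array([ 0.57506289, -0.22182742,  0.263     ]), array([ 0.57488157, -0.23564501,  0.263     ])]
tabpts 293 [ 0.64376694 -0.23320235  0.25041479] [0.09182904 0.11284273 0.03074033]
[[0.673, -0.178, 0.243], [0.672, -0.186, 0.249], [0.671, -0.194, 0.25], [0.672, -0.203, 0.249], [0.671, -0.21, 0.252], [0.672, -0.22, 0.248], [0.672, -0.228, 0.248], [0.671, -0.236, 0.251], [0.671, -0.245, 0.251], [0.671, -0.254, 0.249], [0.671, -0.262, 0.248], [0.672, -0.271, 0.247], [0.671, -0.28, 0.247], [0.671, -0.288, 0.247], [0.668, -0.182, 0.25], [0.669, -0.192, 0.246], [0.669, -0.2, 0.249], [0.668, -0.207, 0.252], [0.668, -0.216, 0.251], [0.668, -0.224, 0.252]]
jar [0.48391998 0.00206232 0.059     ] bottle [0.69573259 0.0176283  0.206     ]
roofz 0.4055528291148651
```

```bash
cat >> h.py <<'E'
from scipy.spatial.transform import Rotation as R
def st():
    from workcell import get_state
    s=get_state(); q=s["tcp_rot"]; return s,np.array(s["ee_pos"]),R.from_quat([q[1],q[2],q[3],q[0]])
def tgtR(yaw,lean):
    z=np.array([np.sin(lean)*np.cos(yaw),np.sin(lean)*np.sin(yaw),-np.cos(lean)])
    y=np.array([-np.sin(yaw),np.cos(yaw),0]); x=np.cross(y,z)
    return R.from_matrix(np.stack([x,y,z],1))
def delta(gp,yaw,lean=32,back=0):
    """grasp point world -> jog row for TCP (TCP 11mm ahead of grasp point)"""
    s,p,r=st(); rt=tgtR(yaw,np.radians(lean)); z=rt.as_matrix()[:,2]
    tp=np.asarray(gp)+z*(0.011-back)
    print("t",round(float(s["clock"]),2),"rv",np.round((r.inv()*rt).as_rotvec(degrees=True),1),"mm",np.round(r.inv().apply(tp-p)*1000,1),"tcp",p.round(4),"tgt",tp.round(4),"j",np.round(s["joints"],2),"F",np.round(s["wrist_force"],1),"gap",round(float(s["finger_gap"]),4))
E
python3 - <<'E'
from h import *
print(tgtR(0,.5).as_matrix().round(2))
delta([.602,-.230,.243],-.03,back=.12)
E
python3 -m jog '[[0,0,-7,0,0,-10,1],[0,0,-14,0,0,-30,0.9],[0,0,-21,0,0,-50,0.8],[0,0,-28,0,0,-70,0.7],[0,0,-35,0,0,-90,0.6],[0,0,-42,0,0,-110,0.5],[0,0,-49,0,0,-130,0.5],[0,0,-56,0,0,-140,0.5],[0,0,-63,0,0,-140,0.5],[0,0,-70,0,0,-140,0.5],[0,0,-77,0,0,-140,0.5],[0,0,-80,0,0,-140,0.5]]'
python3 - <<'E'
from h import *
delta([.602,-.230,.243],-.03,back=.12)
E
```

```text
[[-0.88  0.    0.48]
 [ 0.    1.    0.  ]
 [-0.48  0.   -0.88]]
t 0.15 rv [ -43.2   -9.4 -150.4] mm [ 415.4 -230.6  -96.6] tcp [ 0.2487 -0.6002  0.2386] tgt [ 0.5443 -0.2283  0.3354] j [ 1.08  0.33  0.04  1.47 -0.01  1.34 -0.06] F [ 0.7 -0.4 -0.7] gap 0.0855
clock: 1.15
ee_pos: [0.2487, -0.6004, 0.3789]
tcp_rot: [-0.0, 0.623, 0.782, 0.0]
wrist_force: [-0.4, -0.2, -0.5]
finger_gap: 0.0428
t 1.15 rv [-21.  -27.2 -73.3] mm [296.7 371.2  43.7] tcp [ 0.2487 -0.6004  0.3789] tgt [ 0.5443 -0.2283  0.3354] j [ 1.21  0.31 -0.13  1.21  0.04  1.62  1.31] F [-0.4 -0.2 -0.5] gap 0.0428
```

```bash
python3 -m jog '[[-1,-2,-6,15,20,0,0.5],[-3,-4,-12,40,50,0,0.5],[-5,-7,-18,65,80,0,0.5],[-7,-9,-24,90,110,0,0.5],[-9,-11,-30,115,140,0,0.5],[-10,-14,-36,140,175,0,0.5],[-12,-16,-42,165,205,5,0.5],[-14,-18,-48,190,235,10,0.5],[-16,-20,-54,215,265,15,0.5],[-17,-22,-60,240,295,20,0.5],[-19,-25,-66,265,330,30,0.5],[-21,-27,-73,290,360,40,0.5]]'
python3 - <<'E'
from h import *
delta([.602,-.230,.243],-.03,back=.12)
from workcell import grab_frame
for n in ["side","wrist"]:
    f=grab_frame(n); cv2.imwrite(f"pics/{n}1.png",f["img"][:,:,::-1]); np.savez(f"{n}1.npz",**f)
E
```

```text
clock: 2.15
ee_pos: [0.5377, -0.2383, 0.3398]
tcp_rot: [0.275, 0.021, 0.961, -0.005]
wrist_force: [0.9, 0.2, 0.1]
finger_gap: 0.0426
t 2.15 rv [-0.3 -0.1 -0.7] mm [-2.9 10.3  7. ] tcp [ 0.5377 -0.2383  0.3398] tgt [ 0.5443 -0.2283  0.3354] j [ 0.97 -0.15 -0.43  1.89 -0.4   0.92  2.22] F [0.9 0.2 0.1] gap 0.0426
```

View pics/side1.png

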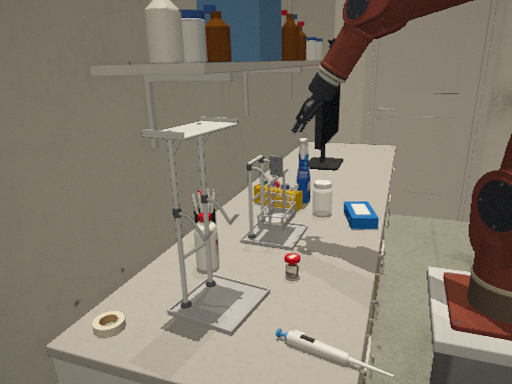

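View pics/wrist1.png

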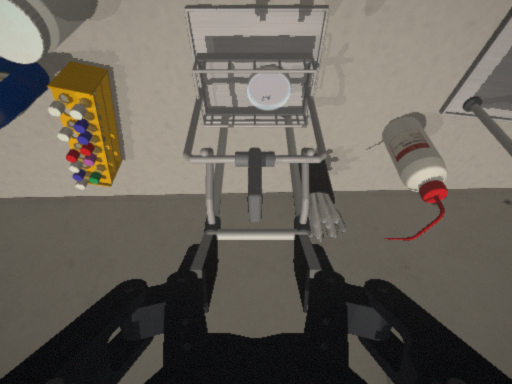

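The wrist view shows the bar from (188,157) to (324,158) with the sleeve at (255,158), and the tab from (255,160) to its top at (255,215). The dish lies flat at (269,90), and the tab sits between the open fingers.

```bash
python3 - <<'E'
from h import *
w=load("wrist1")
crop(w,170,130,340,250,4.5,"pics/w1c.png")
print("bar",plane(w,188,157,.198),plane(w,324,158,.198),"mid",plane(w,255,158,.198))
P=cloud(w)
for v in range(150,225,6):
    q=P[v,253:258]; print(v,np.nanmedian(q,0).round(4))
print([plane(w,u,215,.263).round(4) for u in (249,261)])
Z=P[...,2];m=np.zeros(Z.shape,bool);m[160:222,235:275]=True;m&=(Z>.215)&(Z<.275);v,u=np.nonzero(m);print(u.min(),u.max(),v.min(),v.max(),np.median(P[m],0))
E
```

```text
bar [ 0.59422933 -0.3008751   0.198     ] [ 0.59959195 -0.16270661  0.198     ] mid [ 0.59756108 -0.23300619  0.198     ]
150 [ 0.5794 -0.2325  0.2066]
156 [ 0.5786 -0.2325  0.2158]
162 [ 0.5793 -0.2325  0.2231]
168 [ 0.579  -0.2325  0.2312]
174 [ 0.5798 -0.2321  0.2378]
180 [ 0.5794 -0.2326  0.2453]
186 [ 0.5792 -0.2326  0.2524]
192 [ 0.5798 -0.2326  0.2585]
198 [ 0.5824 -0.2327  0.2629]
204 [ 0.5902 -0.2329  0.2631]
210 [ 0.5996 -0.2331  0.2624]
216 [ 0.6081 -0.2334  0.2627]
222 [ 0.9002 -0.2412  0.0702]
[array([ 0.6061, -0.2387,  0.263 ]), array([ 0.6064, -0.228 ,  0.263 ])]
247 262 160 221 [ 0.58092232 -0.23323641  0.25582778]
```

View pics/w1c.png

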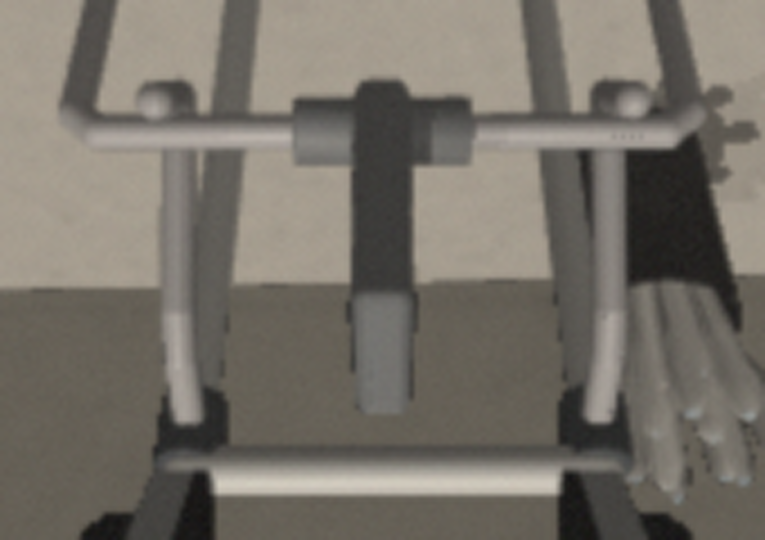

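```bash
python3 - <<'E'
from h import *
delta([.599,-.233,.243],-.035,back=0.03)
delta([.599,-.233,.243],-.035)
E
```

```text
t 2.25 rv [ 0.2 -0.3 -0.2] mm [-2.1  2.8 92.9] tcp [ 0.5383 -0.2341  0.3371] tgt [ 0.5889 -0.2326  0.2591] j [ 0.96 -0.15 -0.44  1.89 -0.4   0.93  2.22] F [-0.2 -0.3 -0.3] gap 0.0429
t 2.25 rv [ 0.2 -0.3 -0.2] mm [ -2.3   2.7 122.9] tcp [ 0.5383 -0.2341  0.3371] tgt [ 0.6048 -0.2332  0.2337] j [ 0.96 -0.15 -0.44  1.89 -0.4   0.93  2.22] F [-0.2 -0.3 -0.3] gap 0.0429
```

```bash
python3 -m jog '[[0,0,0,0,0,10,0.5],[0,0,0,-1,1,30,0.5],[0,0,0,-2,2,55,0.5],[0,0,0,-2,2,75,0.5],[0,0,0,-2,2,88,0.5],[0,0,0,-2,2,92,0.5],[0,0,0,-2,2,92,0.5]]'
python3 - <<'E'
from h import *
delta([.599,-.233,.243],-.035)
from workcell import grab_frame
f=grab_frame("wrist"); cv2.imwrite("pics/w2.png",f["img"][:,:,::-1])
E
```

```text
clock: 2.83
ee_pos: [0.5866, -0.241, 0.261]
tcp_rot: [0.273, 0.025, 0.962, -0.004]
wrist_force: [-0.4, -0.4, -0.6]
finger_gap: 0.0431
t 2.83 rv [-0.1 -0.4 -0.9] mm [-0.8  8.5 32.7] tcp [ 0.5866 -0.241   0.261 ] tgt [ 0.6048 -0.2332  0.2337] j [ 0.93 -0.   -0.49  1.92 -0.31  0.73  2.14] F [-0.4 -0.4 -0.6] gap 0.0431
```

View pics/w2.png

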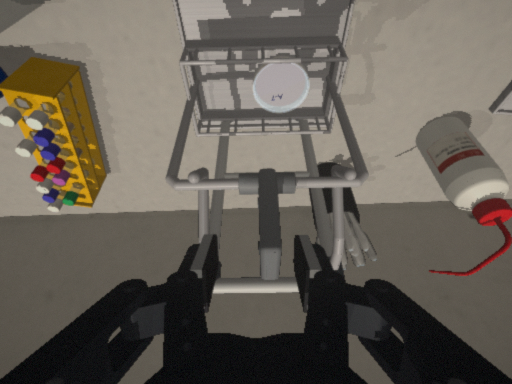

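The tab at (268,225) is about 8 mm right of the jaw centre, which agrees with the reading. I'll correct that and advance.

```bash
python3 -m jog '[[0,0,-1,-1,4,0,0.5],[0,0,-1,-1,8,0,0.5],[0,0,-1,-1,8,0,0.5],[0,0,-1,-1,8,0,0.5]]'
python3 - <<'E'
from h import *
delta([.599,-.233,.243],-.035)
E
```

```text
clock: 3.22
ee_pos: [0.5883, -0.2321, 0.2639]
tcp_rot: [0.274, 0.015, 0.962, -0.007]
wrist_force: [-0.9, 0.9, -0.7]
finger_gap: 0.0425
t 3.22 rv [-0.2 -0.2  0.3] mm [ 1.8 -0.4 34.4] tcp [ 0.5883 -0.2321  0.2639] tgt [ 0.6048 -0.2332  0.2337] j [ 0.93 -0.01 -0.5   1.92 -0.31  0.73  2.14] F [-0.9  0.9 -0.7] gap 0.0425
```

```bash
python3 -m jog '[[0,0,0,0,0,10,0.5],[0,0,0,1,0,22,0.5],[0,0,0,1,0,30,0.5],[0,0,0,1,0,33,0.5],[0,0,0,1,0,33,0.5]]'
python3 - <<'E'
from h import *
delta([.599,-.233,.243],-.035)
from workcell import grab_frame
f=grab_frame("wrist"); cv2.imwrite("pics/w3.png",f["img"][:,:,::-1])
delta([.599,-.233,.243],-.035)
E
```

```text
clock: 3.63
ee_pos: [0.6046, -0.2327, 0.2331]
tcp_rot: [0.273, 0.015, 0.962, -0.006]
wrist_force: [-0.6, -0.5, -0.2]
finger_gap: 0.0423
t 3.63 rv [-0.1 -0.3  0.2] mm [-0.5 -0.5 -0.4] tcp [ 0.6046 -0.2327  0.2331] tgt [ 0.6048 -0.2332  0.2337] j [ 0.91  0.05 -0.52  1.93 -0.26  0.66  2.1 ] F [-0.6 -0.5 -0.2] gap 0.0423
t 3.68 rv [-0.1 -0.3  0.2] mm [-0.  -0.3  0.2] tcp [ 0.6047 -0.2329  0.2339] tgt [ 0.6048 -0.2332  0.2337] j [ 0.91  0.05 -0.52  1.93 -0.26  0.66  2.11] F [-0.6 -0.1 -0.2] gap 0.043
```

View pics/w3.png

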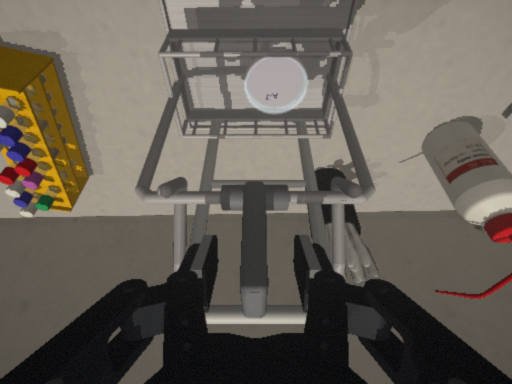

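The tab is centred between the pads at x≈255. Closing.

```bash
python3 -m jog '[[0,0,0,0,0,0,0.4],[0,0,0,0,0,0,0.3],[0,0,0,0,0,0,0.2],[0,0,0,0,0,0,0.1],[0,0,0,0,0,0,0],[0,0,0,0,0,0,0],[0,0,0,0,0,0,0],[0,0,0,0,0,0,0]]'
python3 - <<'E'
from h import *
delta([.599,-.233,.243],-.035)
s,p,r=st(); print("up 5mm in tool mm",r.inv().apply([0,0,5]).round(2), "j",s["moment"])
E
```

```text
clock: 4.35
ee_pos: [0.6048, -0.2329, 0.2348]
tcp_rot: [0.274, 0.015, 0.962, -0.007]
wrist_force: [-2.5, 2.5, 4.3]
finger_gap: 0.0111
t 4.35 rv [-0.2 -0.2  0.2] mm [ 0.6 -0.3  0.9] tcp [ 0.6048 -0.2329  0.2348] tgt [ 0.6048 -0.2332  0.2337] j [ 0.91  0.05 -0.52  1.93 -0.27  0.66  2.11] F [-2.5  2.5  4.3] gap 0.0111
up 5mm in tool mm [-2.63 -0.02 -4.25] j [0.49290065 0.64105232 0.39823512]
```

Gripped, with a gap of about 11–12 mm. Next I lift straight up 50 mm, which is (-26.3, 0, -42.5) in tool axes.

```bash
python3 -m jog '[[0,0,0,-1,0,-2,0],[0,0,0,-3,0,-5,0],[0,0,0,-6,0,-9,0],[0,0,0,-9,0,-14,0],[0,0,0,-12,0,-20,0],[0,0,0,-16,0,-26,0],[0,0,0,-20,0,-32,0],[0,0,0,-23,0,-37,0],[0,0,0,-25,0,-41,0],[0,0,0,-26,0,-42,0],[0,0,0,-26,0,-42,0]]'
python3 - <<'E'
from h import *
delta([.599,-.233,.293],-.035)
from workcell import grab_frame
for n in ["side","wrist"]:
    f=grab_frame(n); cv2.imwrite(f"pics/{n}4.png",f["img"][:,:,::-1]); np.savez(f"{n}4.npz",**f)
crop(load("side4"),200,60,400,260,3,"pics/s4c.png")
E
```

```text
clock: 5.27
ee_pos: [0.6049, -0.2329, 0.2843]
tcp_rot: [0.274, 0.015, 0.962, -0.007]
wrist_force: [-0.3, 0.2, -4.4]
finger_gap: 0.0114
t 5.27 rv [-0.2 -0.2  0.2] mm [ 0.4 -0.3  0.6] tcp [ 0.6049 -0.2329  0.2843] tgt [ 0.6048 -0.2332  0.2837] j [ 0.91  0.01 -0.51  1.86 -0.27  0.77  2.09] F [-0.3  0.2 -4.4] gap 0.0114
```

View pics/s4c.png

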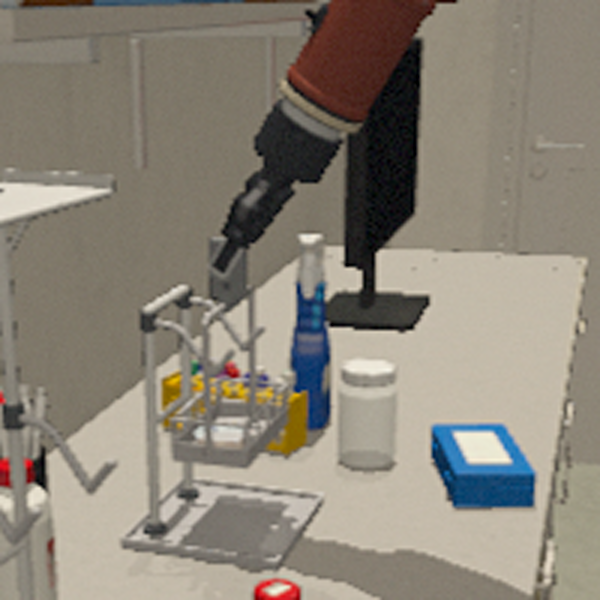

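View pics/wrist4.png

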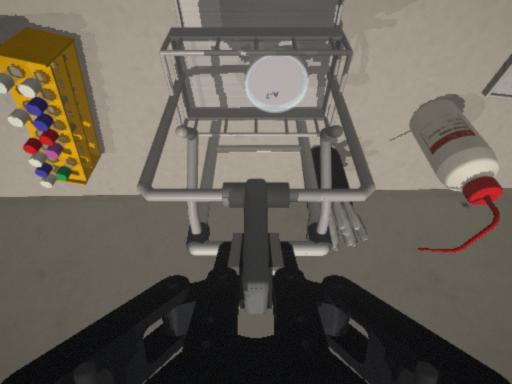

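The basket hangs free and level: force about 4.4 N, dish flat at (275,82). I'll work out the tool-axis vectors for the carry.

```bash
python3 - <<'E'
from h import *
s,p,r=st()
for w in [(-60,20,0),(-90,100,5),(-90,250,5),(-90,400,5)]: print(w,r.inv().apply(w).round(1))
print("rot to roofed", (r.inv()*tgtR(-.14,np.radians(32))).as_rotvec(degrees=True).round(1))
t=load("top0");print("whitejar",plane(t,375,228,.119))
E
```

```text
(-60, 20, 0) [ 51.5  18.  -31.9]
(-90, 100, 5) [ 76.5  97.  -53.6]
(-90, 250, 5) [ 80.4 246.9 -56.8]
(-90, 400, 5) [ 84.2 396.8 -59.9]
rot to roofed [ 3.  -0.3  5.3]
whitejar [ 0.49805116 -0.46136556  0.119     ]
```

```bash
python3 -m jog '[[0,0,0,1,1,-1,0],[0,0,0,4,3,-3,0],[0,0,0,9,6,-6,0],[0,0,0,16,10,-10,0],[0,0,0,24,15,-15,0],[0,0,0,33,22,-21,0],[0,0,0,42,31,-27,0],[0,0,0,51,41,-33,0],[0,0,0,59,52,-39,0],[0,0,0,66,64,-44,0],[0,0,0,71,77,-48,0],[0,0,0,75,90,-51,0]]'
python3 -m jog '[[0,0,0,2,14,-2,0],[0,0,0,3,28,-3,0],[0,0,0,3,43,-4,0],[0,0,0,4,59,-5,0],[0,0,0,4,75,-5,0],[0.3,0,0.5,5,91,-5,0],[0.6,0,1,5,107,-5,0],[1,0,1.6,5,123,-6,0],[1.3,0,2.2,6,139,-6,0],[1.6,-0.1,2.8,6,155,-6,0],[2,-0.2,3.4,7,170,-7,0],[2.3,-0.2,4,7,184,-7,0]]'
python3 - <<'E'
from h import *
delta([.510,.184,.298],-.14)
E
```

```text
clock: 6.37
ee_pos: [0.5157, -0.139, 0.2872]
tcp_rot: [0.273, 0.015, 0.962, -0.007]
wrist_force: [-0.2, 0.4, -4.8]
finger_gap: 0.0112
clock: 7.37
ee_pos: [0.5127, 0.0461, 0.2886]
tcp_rot: [0.275, 0.054, 0.96, -0.016]
wrist_force: [-0.2, 0.1, -4.3]
finger_gap: 0.0114
t 7.37 rv [ 0.7 -0.   1.4] mm [ 10.4 136.5  -6.8] tcp [0.5127 0.0461 0.2886] tgt [0.5158 0.1832 0.2887] j [ 0.52 -0.38 -0.65  2.11 -0.12  0.79  1.36] F [-0.2  0.1 -4.3] gap 0.0114
```

Joint 2 is at its lower limit, so I'll hold the standoff further forward (x≈0.55).

```bash
python3 - <<'E'
from h import *
delta([.545,.184,.298],-.14)
E
python3 -m jog '[[0,0,0.1,0,11,0,0],[0,0,0.2,-2,24,1,0],[0.2,0,0.4,-5,38,2,0],[0.3,0,0.6,-8,52,3,0],[0.4,0,0.8,-11,66,4,0],[0.5,0,1,-13,80,6,0],[0.6,0,1.2,-15,94,8,0],[0.7,0,1.4,-16,107,10,0],[0.7,0,1.4,-17,118,11,0],[0.7,0,1.4,-18,126,12,0],[0.7,0,1.4,-19,130,12,0],[0.7,0,1.4,-19,132,12,0]]'
python3 - <<'E'
from h import *
delta([.545,.184,.298],-.14)
from workcell import grab_frame
for n in ["side","wrist","top"]:
    f=grab_frame(n); cv2.imwrite(f"pics/{n}5.png",f["img"][:,:,::-1]); np.savez(f"{n}5.npz",**f)
crop(load("side5"),110,60,330,280,2.7,"pics/s5c.png")
delta([.545,.184,.298],-.14)
E
```

```text
t 7.37 rv [ 0.7 -0.   1.4] mm [-19.1 140.5  11.6] tcp [0.5127 0.0461 0.2886] tgt [0.5508 0.1832 0.2887] j [ 0.52 -0.38 -0.65  2.11 -0.12  0.79  1.36] F [-0.2  0.1 -4.3] gap 0.0114
clock: 8.37
ee_pos: [0.5505, 0.1739, 0.2884]
tcp_rot: [0.275, 0.067, 0.959, -0.019]
wrist_force: [0.7, -0.4, -4.3]
finger_gap: 0.0112
t 8.37 rv [ 0. -0. -0.] mm [ 0.7  9.3 -0.8] tcp [0.5505 0.1739 0.2884] tgt [0.5508 0.1832 0.2887] j [ 0.69 -0.23 -1.11  1.95  0.13  0.82  0.91] F [ 0.7 -0.4 -4.3] gap 0.0112
t 8.52 rv [-0.  -0.  -0.1] mm [ 0.9 10.6 -1.1] tcp [0.5506 0.1726 0.2882] tgt [0.5508 0.1832 0.2887] j [ 0.69 -0.23 -1.11  1.96  0.13  0.82  0.91] F [ 0.1  0.  -5.5] gap 0.0115
```

View pics/s5c.png

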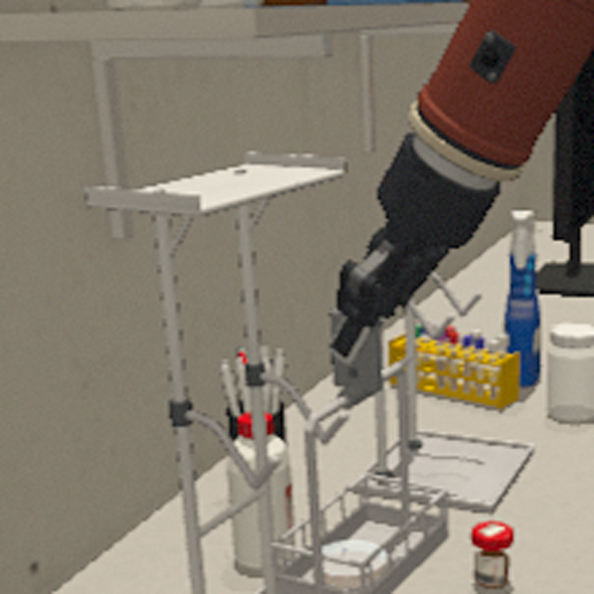

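View pics/wrist5.png

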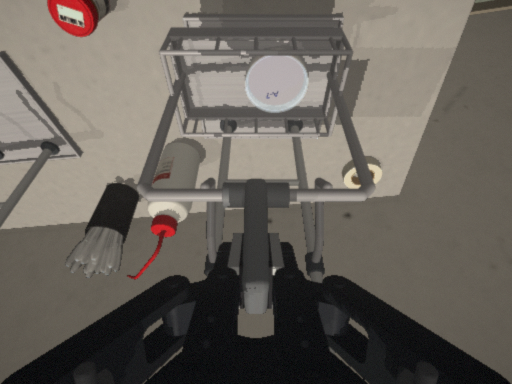

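Side crop: the basket hangs level in front of the roofed stand, with the prong notch at (262,480) and the far tip at (335,425). Wrist view: prong tips at about (208,184) and (320,184), so their midline is right of the tab at 256. I'll zoom in.

```bash
python3 - <<'E'
from h import *
w=load("wrist5")
crop(w,180,110,350,285,3.4,"pics/w5c.png")
P=cloud(w)
for v in (176,180,184,188,204,210,220,230,240,250):
    z=P[v,:,2]; i=[u for u in list(range(195,230))+list(range(295,340)) if .15<z[u]<.26]
    print(v,[(u,*P[v,u].round(3)) for u in i[::3]])
E
```

```text
176 []
180 [(206, np.float64(0.583), np.float64(0.126), np.float64(0.198)), (209, np.float64(0.584), np.float64(0.128), np.float64(0.197)), (212, np.float64(0.59), np.float64(0.129), np.float64(0.192)), (315, np.float64(0.61), np.float64(0.221), np.float64(0.185)), (318, np.float64(0.604), np.float64(0.222), np.float64(0.191)), (321, np.float64(0.599), np.float64(0.224), np.float64(0.196)), (324, np.float64(0.596), np.float64(0.226), np.float64(0.199))]
184 [(201, np.float64(0.576), np.float64(0.125), np.float64(0.209)), (204, np.float64(0.574), np.float64(0.128), np.float64(0.211)), (207, np.float64(0.576), np.float64(0.13), np.float64(0.209)), (210, np.float64(0.581), np.float64(0.131), np.float64(0.205)), (213, np.float64(0.59), np.float64(0.13), np.float64(0.197)), (223, np.float64(0.535), np.float64(0.156), np.float64(0.249)), (226, np.float64(0.536), np.float64(0.158), np.float64(0.248)), (229, np.float64(0.535), np.float64(0.159), np.float64(0.249)), (317, np.float64(0.605), np.float64(0.221), np.float64(0.195)), (320, np.float64(0.596), np.float64(0.222), np.float64(0.203)), 
[... 4940 characters left out ...]
18, np.float64(0.642), np.float64(0.218), np.float64(0.23)), (321, np.float64(0.642), np.float64(0.22), np.float64(0.23))]
250 [(208, np.float64(0.638), np.float64(0.117), np.float64(0.234)), (211, np.float64(0.636), np.float64(0.12), np.float64(0.235)), (214, np.float64(0.639), np.float64(0.122), np.float64(0.235)), (217, np.float64(0.66), np.float64(0.119), np.float64(0.223)), (309, np.float64(0.675), np.float64(0.211), np.float64(0.222)), (312, np.float64(0.674), np.float64(0.214), np.float64(0.223)), (315, np.float64(0.652), np.float64(0.215), np.float64(0.234)), (318, np.float64(0.651), np.float64(0.217), np.float64(0.235)), (321, np.float64(0.652), np.float64(0.22), np.float64(0.235))]
```

View pics/w5c.png

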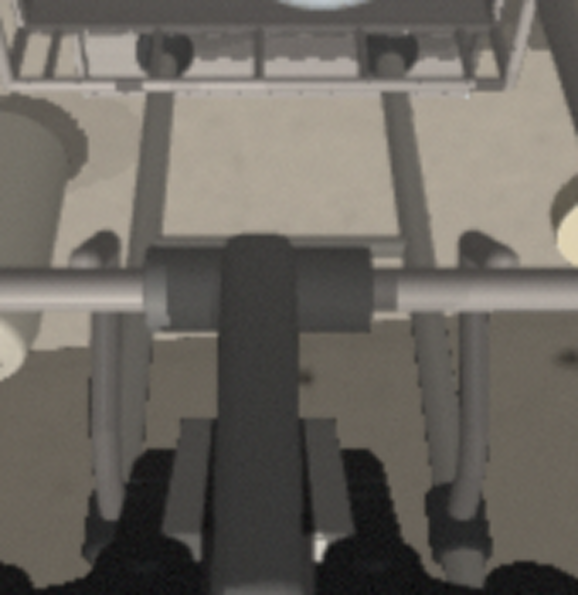

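Prong depth points give the roofed seat as (0.604, 0.174), yaw −0.143, and tips, slopes and both prongs agree on it. I'll lower to bar +32 mm in front of the tips, then go in.

```bash
python3 - <<'E'
from h import *
s=np.array([.604,.174,.243]); ax=np.array([np.cos(-.143),np.sin(-.143),0])
delta(s-ax*.056+[0,0,.032],-.143)
delta(s+[0,0,.032],-.143)
_,p,r=st();print(r.inv().apply([0,0,-10]).round(2))
E
```

```text
t 8.52 rv [ 0.1 -0.   0.1] mm [ 9.8  9.  20.5] tcp [0.5506 0.1726 0.2882] tgt [0.5543 0.1812 0.2657] j [ 0.69 -0.23 -1.11  1.96  0.13  0.82  0.91] F [ 0.1  0.  -5.5] gap 0.0115
t 8.52 rv [ 0.1 -0.   0.1] mm [-37.7   8.9  50.1] tcp [0.5506 0.1726 0.2882] tgt [0.6098 0.1732 0.2657] j [ 0.69 -0.23 -1.11  1.96  0.13  0.82  0.91] F [ 0.1  0.  -5.5] gap 0.0115
[ 5.29 -0.    8.48]
```

```bash
python3 -m jog '[[0,0,0,1,1,2,0],[0,0,0,2,3,5,0],[0,0,0,4,5,9,0],[0,0,0,6,7,13,0],[0,0,0,8,8,17,0],[0,0,0,9,9,19,0],[0,0,0,10,9,20,0],[0,0,0,10,9,20,0]]'
python3 - <<'E'
from h import *
s=np.array([.604,.174,.243]); ax=np.array([np.cos(-.143),np.sin(-.143),0])
delta(s-ax*.056+[0,0,.032],-.143)
delta(s+[0,0,.032],-.143)
E
```

```text
clock: 9.18
ee_pos: [0.554, 0.1815, 0.2656]
tcp_rot: [0.274, 0.068, 0.959, -0.019]
wrist_force: [-0.5, -0.1, -4.8]
finger_gap: 0.0113
t 9.18 rv [ 0.1 -0.1  0.1] mm [-0.3 -0.3  0.2] tcp [0.554  0.1815 0.2656] tgt [0.5543 0.1812 0.2657] j [ 0.74 -0.19 -1.2   1.97  0.21  0.79  0.82] F [-0.5 -0.1 -4.8] gap 0.0113
t 9.18 rv [ 0.1 -0.1  0.1] mm [-47.9  -0.4  29.8] tcp [0.554  0.1815 0.2656] tgt [0.6098 0.1732 0.2657] j [ 0.74 -0.19 -1.2   1.97  0.21  0.79  0.82] F [-0.5 -0.1 -4.8] gap 0.0113
```

```bash
python3 -m jog '[[0,0,0,-2,0,1,0],[0,0,0,-4,0,3,0],[0,0,0,-8,0,5,0],[0,0,0,-12,0,8,0],[0,0,0,-16,0,10,0],[0,0,0,-19,0,12,0],[0,0,0,-21,0,13,0]]'
python3 - <<'E'
from h import *
s=np.array([.604,.174,.243]); ax=np.array([np.cos(-.143),np.sin(-.143),0])
delta(s+[0,0,.032],-.143)
from workcell import grab_frame
for n in ["side","wrist"]:
    f=grab_frame(n); cv2.imwrite(f"pics/{n}6.png",f["img"][:,:,::-1]); np.savez(f"{n}6.npz",**f)
crop(load("side6"),110,60,330,280,2.7,"pics/s6c.png")
delta(s+[0,0,.032],-.143)
E
```

```text
clock: 9.77
ee_pos: [0.5795, 0.1776, 0.2663]
tcp_rot: [0.275, 0.068, 0.959, -0.019]
wrist_force: [-0.6, -0.2, -5.5]
finger_gap: 0.0115
t 9.77 rv [ 0.1 -0.   0. ] mm [-25.6  -0.2  16.8] tcp [0.5795 0.1776 0.2663] tgt [0.6098 0.1732 0.2657] j [ 0.76 -0.07 -1.25  1.93  0.36  0.81  0.72] F [-0.6 -0.2 -5.5] gap 0.0115
t 9.87 rv [ 0.1 -0.1  0. ] mm [-26.   -0.4  16.8] tcp [0.5792 0.1779 0.2662] tgt [0.6098 0.1732 0.2657] j [ 0.76 -0.07 -1.25  1.93  0.36  0.81  0.72] F [-1.   0.4 -5.3] gap 0.0115
```

View pics/s6c.png

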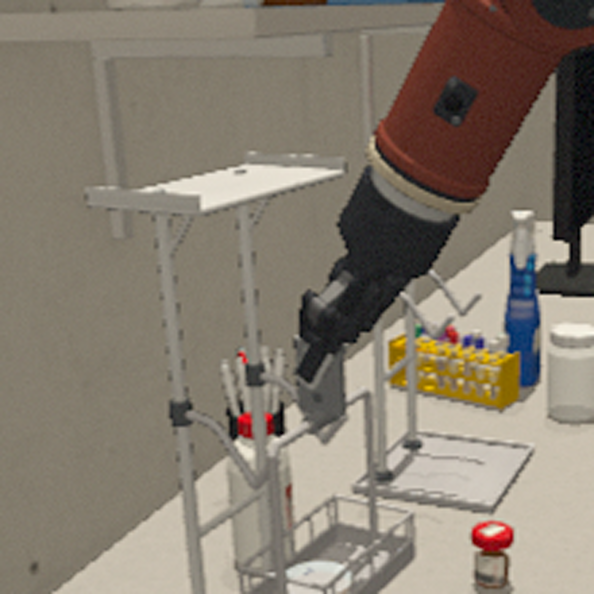

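View pics/wrist6.png

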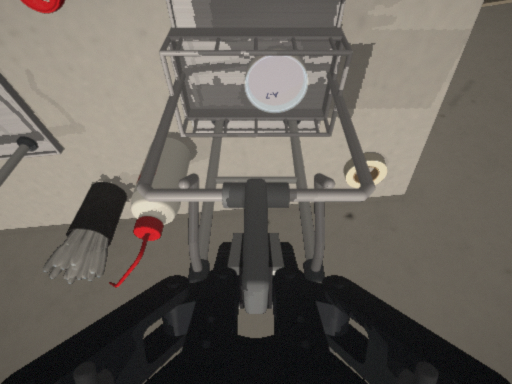

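Side crop: the bar is over the tips and the gripper body is clear in front of the roof edge (345,165). Wrist view: the prongs are symmetric about the tab, (196) and (320) against 256. Continuing forward.

```bash
python3 -m jog '[[0,0,0,-2,0,1,0],[0,0,0,-5,0,3,0],[0,0,0,-9,0,6,0],[0,0,0,-14,0,9,0],[0,0,0,-19,0,12,0],[0,0,0,-23,0,15,0],[0,0,0,-25,0,16.5,0],[0,0,0,-26,0,17,0],[0,0,0,-26,0,17,0]]'
python3 - <<'E'
from h import *
s=np.array([.604,.174,.243])
delta(s+[0,0,.032],-.143)
delta(s,-.143)
from workcell import grab_frame
for n in ["side","wrist"]:
    f=grab_frame(n); cv2.imwrite(f"pics/{n}7.png",f["img"][:,:,::-1]); np.savez(f"{n}7.npz",**f)
crop(load("side7"),110,60,310,260,3,"pics/s7c.png")
crop(load("wrist7"),130,120,380,300,3,"pics/w7c.png")
E
```

```text
clock: 10.62
ee_pos: [0.6095, 0.1738, 0.2654]
tcp_rot: [0.275, 0.068, 0.959, -0.019]
wrist_force: [0.3, 0.5, -4.3]
finger_gap: 0.0115
t 10.62 rv [ 0.1 -0.1  0.1] mm [-0.4 -0.6 -0. ] tcp [0.6095 0.1738 0.2654] tgt [0.6098 0.1732 0.2657] j [ 0.7   0.07 -1.26  1.88  0.55  0.86  0.61] F [ 0.3  0.5 -4.3] gap 0.0115
t 10.62 rv [ 0.1 -0.1  0.1] mm [16.5 -0.6 27.1] tcp [0.6095 0.1738 0.2654] tgt [0.6098 0.1732 0.2337] j [ 0.7   0.07 -1.26  1.88  0.55  0.86  0.61] F [ 0.3  0.5 -4.3] gap 0.0115
```

View pics/s7c.png

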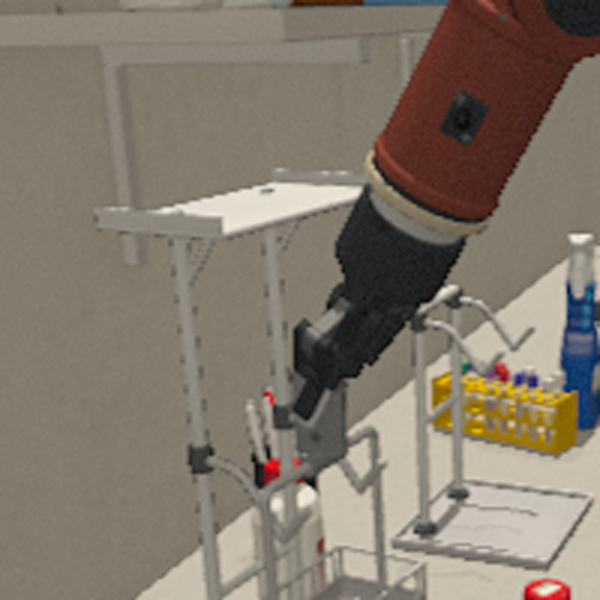

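View pics/w7c.png

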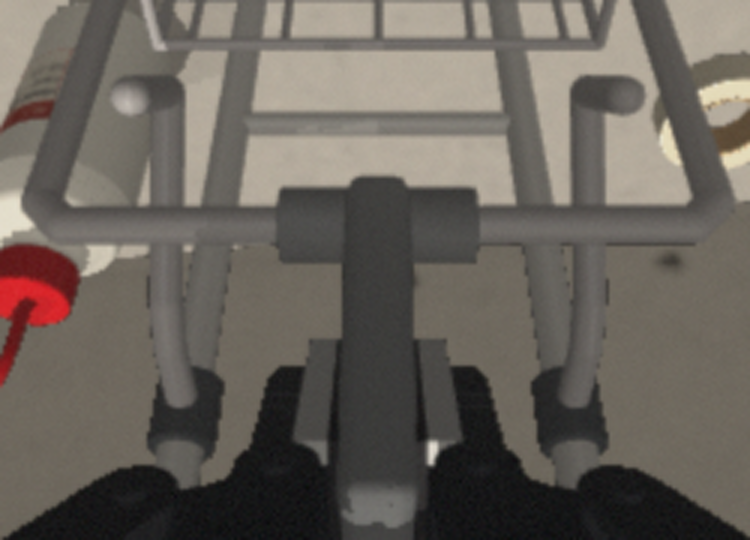

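The bar now sits behind both tips (crop (135,95) and (620,95)) and above the notches. Lowering.

```bash
python3 -m jog '[[0,0,0,1,0,1,0],[0,0,0,2,0,3,0],[0,0,0,4,0,6,0],[0,0,0,6,0,10,0],[0,0,0,8,0,14,0],[0,0,0,10,0,17,0],[0,0,0,12,0,19,0],[0,0,0,13,0,21,0],[0,0,0,13.5,0,22,0],[0,0,0,13.5,0,22,0]]'
python3 - <<'E'
from h import *
delta(np.array([.604,.174,.243]),-.143)
E
```

```text
clock: 11.55
ee_pos: [0.6095, 0.1738, 0.2395]
tcp_rot: [0.275, 0.068, 0.959, -0.019]
wrist_force: [0.1, 0.1, -4.7]
finger_gap: 0.0114
t 11.55 rv [ 0.1 -0.1  0.1] mm [ 2.8 -0.6  5.1] tcp [0.6095 0.1738 0.2395] tgt [0.6098 0.1732 0.2337] j [ 0.66  0.12 -1.24  1.92  0.63  0.83  0.53] F [ 0.1  0.1 -4.7] gap 0.0114
```

```bash
python3 -m jog '[[0,0,0,0.5,0,1,0],[0,0,0,1,0,2,0],[0,0,0,1.6,0,3,0],[0,0,0,2.1,0,4,0],[0,0,0,2.6,0,5,0],[0,0,0,2.6,0,5,0]]'
python3 - <<'E'
from h import *
delta(np.array([.604,.174,.243]),-.143)
from workcell import grab_frame
f=grab_frame("wrist"); np.savez("wrist8.npz",**f);crop(f,130,120,380,300,3,"pics/w8c.png")
f=grab_frame("side"); crop(f,110,60,310,260,3,"pics/s8c.png")
E
```

```text
clock: 12.05
ee_pos: [0.6107, 0.1738, 0.235]
tcp_rot: [0.275, 0.068, 0.959, -0.019]
wrist_force: [0.2, -1.2, 1.8]
finger_gap: 0.0117
t 12.05 rv [0.1 0.1 0.1] mm [ 1.4 -0.8  0.7] tcp [0.6107 0.1738 0.235 ] tgt [0.6098 0.1732 0.2337] j [ 0.65  0.13 -1.23  1.92  0.65  0.83  0.51] F [ 0.2 -1.2  1.8] gap 0.0117
```

View pics/w8c.png

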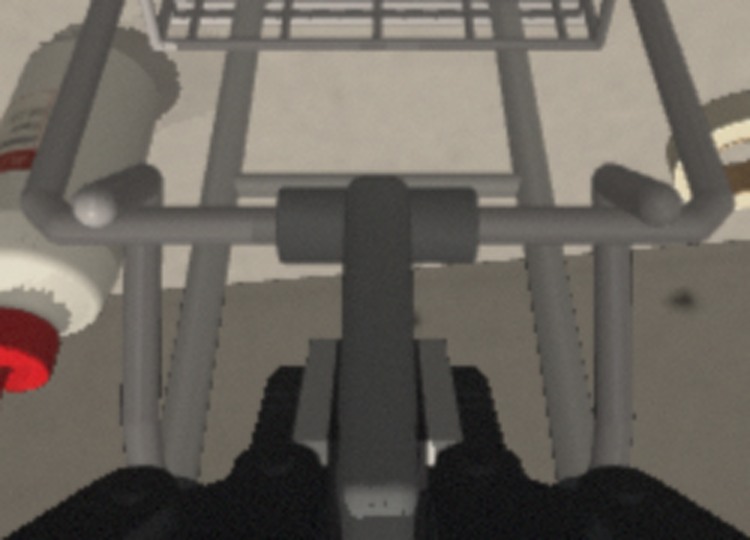

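View pics/s8c.png

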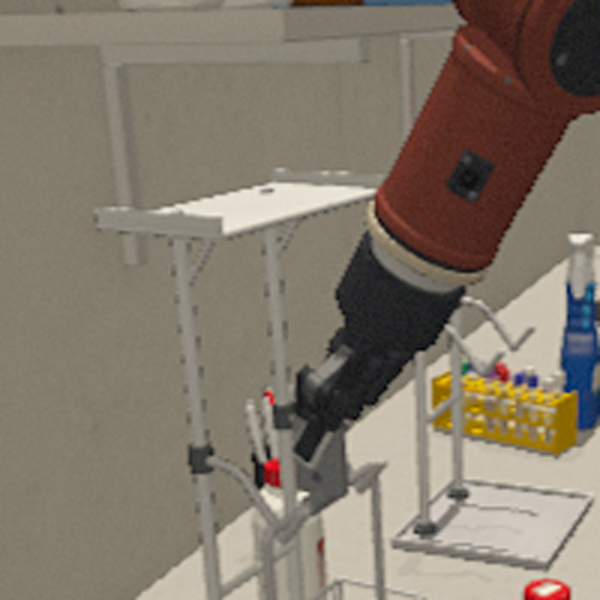

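The weight has gone onto the hooks (force −4.7 → +1.8 N) at the same TCP height as the first seat, with the bar in both notches. Releasing gently.

```bash
python3 -m jog '[[0,0,0,0,0,0,0.16],[0,0,0,0,0,0,0.2],[0,0,0,0,0,0,0.25],[0,0,0,0,0,0,0.3],[0,0,0,0,0,0,0.38],[0,0,0,0,0,0,0.45],[0,0,0,0,0,0,0.45],[0,0,0,0,0,0,0.45]]'
python3 - <<'E'
from h import *
delta(np.array([.604,.174,.243]),-.143)
from workcell import grab_frame
f=grab_frame("wrist"); np.savez("wrist9.npz",**f);cv2.imwrite("pics/w9.png",f["img"][:,:,::-1])
E
```

```text
clock: 12.82
ee_pos: [0.61, 0.1738, 0.2341]
tcp_rot: [0.275, 0.068, 0.959, -0.019]
wrist_force: [0.5, -0.0, 0.4]
finger_gap: 0.0385
t 12.82 rv [ 0.1 -0.   0.1] mm [ 0.4 -0.6  0.3] tcp [0.61   0.1738 0.2341] tgt [0.6098 0.1732 0.2337] j [ 0.65  0.13 -1.23  1.92  0.65  0.83  0.51] F [ 0.5 -0.   0.4] gap 0.0385
```

View pics/w9.png

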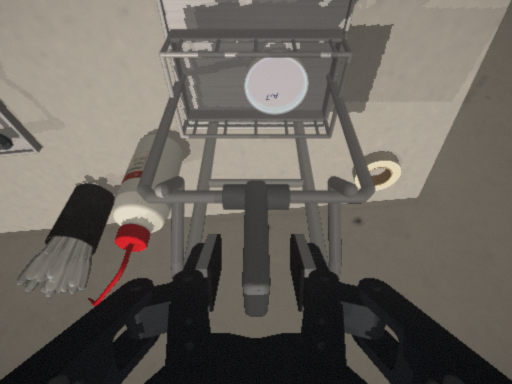

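Released: the basket hangs still, the dish is flat at (276,85), and the force is near zero. Backing out along the tool axis.

```bash
python3 -m jog '[[0,0,0,0,0,-3,0.45],[0,0,0,0,0,-9,0.45],[0,0,0,0,0,-18,0.45],[0,0,0,0,0,-28,0.45],[0,0,0,0,0,-38,0.45],[0,0,0,0,0,-48,0.45],[0,0,0,0,0,-58,0.45],[0,0,0,0,0,-68,0.45],[0,0,0,0,0,-76,0.45],[0,0,0,0,0,-80,0.45],[0,0,0,0,0,-80,0.45]]'
python3 - <<'E'
from h import *
delta(np.array([.604,.174,.243]),-.143)
s,p,r=st(); print(r.inv().apply([-60,-60,20]).round())
E
```

```text
clock: 13.78
ee_pos: [0.5681, 0.1801, 0.3031]
tcp_rot: [0.276, 0.067, 0.959, -0.019]
wrist_force: [0.4, -0.2, 0.2]
finger_gap: 0.0387
t 13.78 rv [0.1 0.1 0.1] mm [ 1.1 -1.  81.3] tcp [0.5681 0.1801 0.3031] tgt [0.6098 0.1732 0.2337] j [ 0.7  -0.17 -1.15  1.9   0.21  0.86  0.85] F [ 0.4 -0.2  0.2] gap 0.0387
[ 33. -68. -44.]
```

Clear of the tab. I'll move further back and towards the centre, then check.

```bash
python3 -m jog '[[0,0,0,0,0,-8,0.45],[0,0,0,2,0,-20,0.45],[0,0,0,6,-6,-32,0.45],[0,0,0,11,-15,-40,0.45],[0,0,0,17,-28,-44,0.45],[0,0,0,23,-42,-46,0.45],[0,0,0,28,-55,-46,0.45],[0,0,0,32,-65,-46,0.45],[0,0,0,33,-70,-46,0.45],[0,0,0,33,-70,-46,0.45]]'
python3 - <<'E'
from h import *
delta(np.array([.604,.174,.243]),-.143)
from workcell import grab_frame
for n in ["side","top","wrist"]:
    f=grab_frame(n); cv2.imwrite(f"pics/{n}10.png",f["img"][:,:,::-1]); np.savez(f"{n}10.npz",**f)
crop(load("side10"),110,100,330,320,2.7,"pics/s10c.png")
crop(load("top10"),95,120,345,290,3,"pics/t10c.png")
P=cloud(load("wrist10")); 
Z=P[...,2]
E
```

```text
clock: 14.62
ee_pos: [0.506, 0.1164, 0.3223]
tcp_rot: [0.274, 0.068, 0.959, -0.019]
wrist_force: [0.4, 0.6, -0.2]
finger_gap: 0.0381
t 14.62 rv [ 0.  -0.1  0. ] mm [-33.6  70.8 125.3] tcp [0.506  0.1164 0.3223] tgt [0.6098 0.1732 0.2337] j [ 0.41 -0.37 -0.72  2.02  0.01  0.9   1.09] F [ 0.4  0.6 -0.2] gap 0.0381
```

View pics/s10c.png

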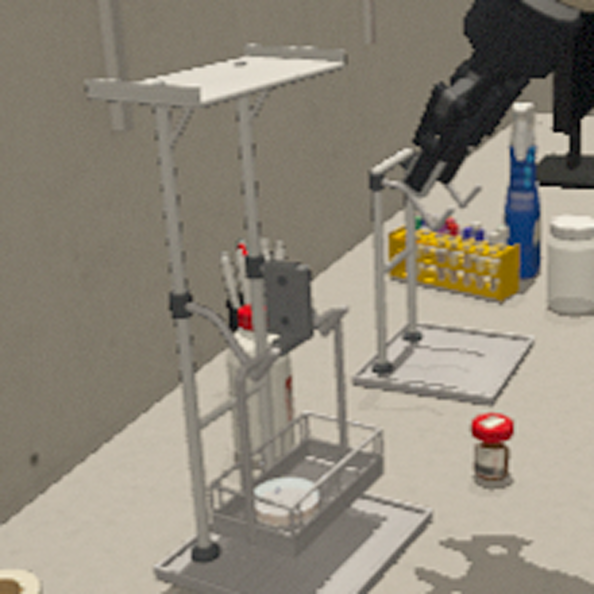

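View pics/wrist10.png

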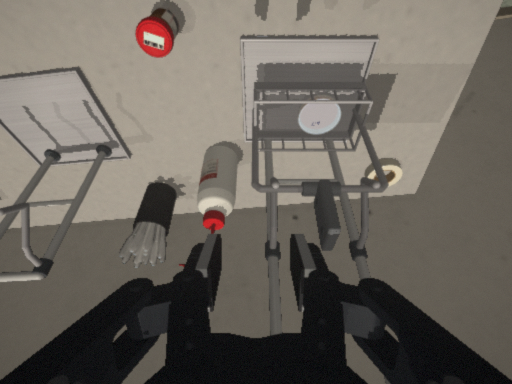

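View pics/t10c.png

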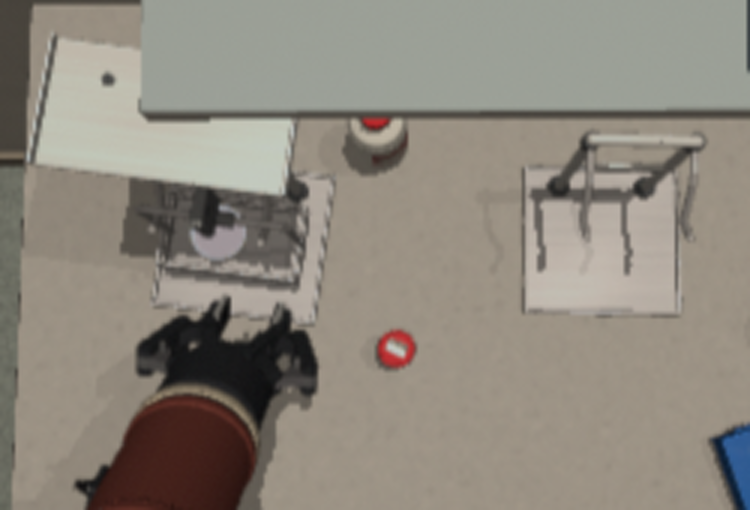

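The basket hangs in the roofed stand with the dish flat, the sample jar and bottle haven't moved, and the open stand is empty. One last numerical check of the bar height and tilt.

```bash
python3 - <<'E'
from h import *
w=load("wrist10");P=cloud(w)
for u in (286,292,298,345,352,358,364):
    c=P[178:196,u]; c=c[(c[:,2]>.17)&(c[:,2]<.23)&(c[:,0]<.625)]; i=c[:,2].argmax() if len(c) else None
    print(u,None if i is None else c[i].round(4))
# tab top
m=(P[...,2]>.25)&(P[...,2]<.285); m[:, :310]=0; m[:,345:]=0; m[:170]=0;m[255:]=0
q=P[m];print("tab",len(q),q[q[:,2]>.258].mean(0),q[:,2].max())
# dish
h=P[105:130,308:332];print("dish top z",np.nanpercentile(h[...,2],[10,50,90]))
E
```

```text
286 [0.5991 0.1376 0.202 ]
292 [0.6004 0.1439 0.2017]
298 [0.598  0.1502 0.2031]
345 [0.6063 0.1996 0.2019]
352 [0.6104 0.2072 0.2022]
358 [0.6096 0.2134 0.2022]
364 [0.6121 0.2199 0.2022]
tab 515 [0.60016826 0.17368013 0.26186914] 0.26380891711364524
dish top z [0.063824   0.06470589 0.06553175]
```

The top of the bar is at z≈0.202 on both sides, so its centre is at 0.198, the seat height. It's level, and the dish top at 0.064–0.066 fits a flat dish.

```bash
python3 -c "
from workcell import finish_job
print(finish_job())"
```

```text
the job is handed in; nothing more can be done
None
```

I moved the basket, with the dish in it, from the open stand to the notches of the roofed stand, let go and handed the job in at about 15 s. I gripped the tab with the gripper leaning back 32°, lifted about 50 mm and carried the basket level. I brought the bar over the prong tips under the roof, lowered it until the hooks took the weight, opened, and backed out along the fingers.

- **Basket:** the top of the bar measured z ≈ 0.202 m on both sides, which puts its centre at the 198 mm seat height and level. The tab is within about 4 mm of the expected seat position, measured on its top.
- **Dish:** its top reads 0.064–0.066 m all over, which fits it lying flat.
- **Robot:** the wrist force was about zero after letting go, and the gripper was well clear.
- **Bystanders:** the wash bottle and sample jar look unmoved in the pictures. The white jar also looks unmoved in the side view, though I did not measure it.

No check failed. Joint 2 briefly reached its lower range limit (−0.38 rad) during the carry, so I approached the roofed stand from farther forward. It was close to that limit again (−0.37 rad) in the final parked pose.

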